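Ballast the inspection mirror, then draw it out to its second stop and hold it

ROBOT

A 6-joint arm with a two-finger parallel gripper is mounted at the origin on the work surface. World frame = base frame: x ahead of the robot, y to its left, z up, the work surface at z = 0. Lengths are in m, angles in rad, forces in N, time in s.
With the tool pointing down it reaches from about 0.25 to 0.725 m from the base axis. Payload 4 kg.
Tool frame: the origin (TCP) lies on the centre line of the jaws, within the pads' length; the fingertips stand 14 mm ahead of it and the grasp point (between the pads) lies 5 mm behind it; z points along the fingers, x is the direction in which the jaws open and shut, and the axes are right-handed (so a half turn about z gives the same grasp; the last joint's range is limited). The gripper opens to 85 mm and grips with 20 to 120 N. Pads are 22 mm wide; open, the fingers measure 114 mm over their backs; the gripper's body (76 mm by 85 mm) begins 54 mm behind the grasp point. The pads swing forward as they close: fully open they stand 13 mm farther back than shut.
Start: joints at [1.129, 0.241, 0.005, 1.335, 0, 1.571], TCP at [0.214, 0.452, 0.245] pointing down, gripper open.
Joint ranges: [-2.72, 2.72], [-1.05, 1.87], [-1.09, 1.28], [-1.99, 2.15], [-1.42, 1.44], [-3.14, 3.14]. Speed limits (rad/s): [2.79, 2.79, 3.14, 3.14, 3.14, 3.14].

INTERFACE

Orientations are given as a unit quaternion [x, y, z, w].
In Python, from workcell import bot gives the robot as it stands.
- The arm moves only by the tool play_rows, never from a script. Its argument "motion" is a list of rows, each an object with "fingers": the closure, from -1 (fully open) to 1 (shut), so that 0 is half open; "translation": the shift along the tool's x, y, z in cm, a list of three; "roll": the turn about the tool's z in degrees. A call has 1 to 20 rows; each row is the pose to reach, as a shift and turn from the pose commanded when the call began, along the tool's axes at that moment; what a row does not reach only later rows make up. A row lasts 1/12 s, in which the tool goes at most 41.7 mm and 7.16 degrees, less where a joint would pass 70% of its speed; a pose out of reach is approached as far as the arm can. A call with a gripper value outside its range is refused whole. The fingers move at their own pace and stop on an object; the grip force is fixed at half the most. Time passes only in rows, so rows that repeat a pose let the fingers close. It gives the time, the measured TCP pose, the force and the opening at its end, in the units of the state.
- bot.get_obs(): the state, without advancing time (a new reading comes with each control period).
- bot.camera(name): name is "scene" or "top" or "wrist"; returns a dict with "pixels" (480x640x3 uint8, red, green, blue), "intrinsics" (3x3 intrinsics, pixels), "world_to_cam" (4x4, takes a point from world to camera coordinates). Camera axes: x right, y down, z forward; pixel columns grow to the right and rows downward; lengths in m; the calibration is good to about 2 mm. The wrist camera is an equidistant fisheye: a pixel r from the principal point sees the ray r / f radians off the axis. A picture is of the moment at which its call begins. There is no depth.
- bot.job_done(): hands the job in, once; it reports no verdict.
The state is a dict: "clock": time; "joint_pos": joint angles; "joint_vel": joint speeds; "tau": joint torques, N m; "eef_pos": TCP position; "tool_rot": TCP orientation; "ft_force": force on the tool from outside, world axes, zero at the start; "ft_torque": the same for the moment, N m; "grip_width": finger opening in m.
Only numpy, scipy, OpenCV 4.12 (cv2) and the standard library are available. Lean on these libraries where they do the work, as an engineer would, in place of code of your own. Each camera call takes 0.05 s, during which the arm holds its last target. There are 200 camera calls.

TASK

I want to look behind the boiler with the telescopic mirror: first set brass weights one after another in the stand's sprung ballast pan until its red pointer rests in the green band of the gauge, or the stand would tip when the mirror is drawn out. Then squeeze the red button in the grip head, pull the head straight out past the first stop to the second, and finish while still holding it there fully drawn out, because it springs home when let go. Leave everything else on the worktop where it is.

Things in the scene. Friction and masses are not known exactly. Their poses are not given: they have to be found in the camera images.
- stand: grey base with two blue clamp blocks (96 mm high) holding the outer tube of a telescopic mirror; fixed. Origin on the worktop, z up, +x = pull direction. Tube axis along x at y = 0, 75 mm up. Ballast pan behind the tube at x = -255 to -97 mm; on its -y side at x = -86 mm a white gauge plate 94 mm high with a green band. Base 60 mm wide under the pan, 90 mm under the tube.
- pan (a joint): sinking of the sprung steel ballast pan, m: 0 = empty (floor 80 mm above the worktop), grows as it sinks straight down, stop at 0.052; spring 200 N/m, about 10 mm for 0.2 kg. Its red pointer is in the gauge's green band from 0.020 to 0.034. Pan 158 x 60 mm outside, 3 mm walls rising 6 mm above its floor.
- pan_place0 (a point): front (nearest the tube) of three places for a weight in a row along the stand's x, 50 mm apart: the point on the pan's floor, sinks with the pan
- pan_place1 (a point): middle of three places for a weight in a row along the stand's x, 50 mm apart: the point on the pan's floor, sinks with the pan
- pan_place2 (a point): rear of three places for a weight in a row along the stand's x, 50 mm apart: the point on the pan's floor, sinks with the pan
- mid_tube (a joint): how far the thicker steel section is drawn out of the outer tube, m: 0 = home, 0.070 = its end, the first stop. Sprung home with 3 N (home) to 5 N (out), so it comes out first.
- tip_tube (a joint): how far the thin section with the grip head is drawn out of the thicker one, m: 0 = home, 0.070 = its end, the second stop. Sprung home with 8 N (home) to 10 N (out). At the second stop both sections are at 0.070, the head 140 mm from home along the stand's +x. Let go, both spring home.
- head_centre (a point): centre of the black grip head, on the tube axis, 75 mm up, 85 mm ahead of the stand's origin when home; axes as the stand's. Head 44 mm long (x), 30 x 30 mm across with flat sides, between two flanges 38 mm square, 4 mm thick; beyond it a neck and a 72 mm tilted round mirror, centred 92 mm ahead of the head's centre.
- button (a joint): red release button in the head's -y side: 0 = out, 0.007 = fully pressed (to the stand's +y), 6 N. Out, a tooth on its arm is caught behind a lip on the front clamp and the sections are locked; pressed 0.0045 or more it is clear. Pinch the head across the stand's y, one finger on the button, one on the far flat (39 mm wide before, 32 mm pressed).
- button_face (a point): centre of the button's outer face, 18 x 18 mm, 24 mm to the -y side of the head's centre when out
- weight_a: loose brass ballast weight, upright: body 36 mm across and 22 mm high, on top a grip knob 18 mm across and 28 mm high (50 mm in all); origin at the centre of its underside. About 0.2 kg, each truly 0.15 to 0.25 kg
- weight_b: loose brass ballast weight, upright: body 36 mm across and 22 mm high, on top a grip knob 18 mm across and 28 mm high (50 mm in all); origin at the centre of its underside. About 0.2 kg, each truly 0.15 to 0.25 kg
- weight_c: loose brass ballast weight, upright: body 36 mm across and 22 mm high, on top a grip knob 18 mm across and 28 mm high (50 mm in all); origin at the centre of its underside. About 0.2 kg, each truly 0.15 to 0.25 kg
- weight_d: loose brass ballast weight, upright: body 36 mm across and 22 mm high, on top a grip knob 18 mm across and 28 mm high (50 mm in all); origin at the centre of its underside. About 0.2 kg, each truly 0.15 to 0.25 kg
- elbow: loose copper pipe elbow, two 45 mm legs, 30 mm high; a bystander
- mug: blue mug, 80 mm across, 90 mm high; a bystander
- wrench: steel wrench lying flat; a bystander
- screwdriver: screwdriver lying flat; a bystander
- tape: yellow tape measure, 65 x 35 x 60 mm; a bystander
- sealant: white sealant bottle, 50 mm across, 190 mm high; a bystander
- paint_tin: paint tin, 100 mm across, 110 mm high; a bystander
Things that resemble listed ones, but are neither listed nor needed, are in the scene too. What is shaped like the weight_a but black is not meant.

How it is judged:
By the outcome, as a careful person would: the job done as asked, in the order asked, and still so for the second after the job is handed in, while the arm keeps its last pose, push and grip.
It also fails if it takes over 72 s, if anything falls off the work surface, if the arm or the gripper's body presses on something with over 40 N, if the wrist force passes 120 N, or if a joint passes its speed limit or range.

## Working session

There is one attempt and no reset: what is moved stays moved. The work goes in short steps, Python scripts to look and compute and a tool call to move; the robot and the scene stay as the last step left them, time stands still between calls to the robot, and variables do not carry over. Pictures are saved under pics/ and viewed, about 8 in all and at most 12, crops included, and the job is handed in when it is done.

Besides the shell and the picture viewer there is one more tool, called after "Call:" as a command line: name --argument value ..., lists and objects as JSON in quotes. play_rows: Moves the arm, as the interface text tells. Its arguments: {"type":"object","properties":{"motion":{"type":"array","items":{"type":"object","properties":{"fingers":{"type":"number"},"translation":{"type":"array","items":{"type":"number"}},"roll":{"type":"number"}}}}},"required":["motion"]}

```bash
ls; mkdir -p pics
python3 - <<'E'
from workcell import bot
import cv2,numpy as np
for n in("scene","top"):
    c=bot.camera(n); cv2.imwrite(f"pics/{n}0.png",c["pixels"][:,:,::-1]); np.savez(f"pics/{n}0.npz",**c)
    print(n,c["intrinsics"].tolist(),np.round(c["world_to_cam"],4).tolist())
o=bot.get_obs();print({k:np.round(v,3).tolist() for k,v in o.items()})
E
```

```text
pics
scene [[448.21492277479484, 0.0, 321.2440461892944], [0.0, 448.21492277479484, 234.96499404822006], [0.0, 0.0, 1.0]] [[-0.7441, 0.668, -0.0076, 0.4073], [0.3773, 0.4108, -0.83, -0.1376], [-0.5513, -0.6205, -0.5577, 1.4232], [0.0, 0.0, 0.0, 1.0]]
top [[519.2235434977416, 0.0, 321.60244149508355], [0.0, 519.2235434977416, 233.75832074785998], [0.0, 0.0, 1.0]] [[0.0134, -0.9998, -0.0166, 0.0046], [-0.984, -0.0103, -0.1776, 0.5312], [0.1774, 0.0188, -0.984, 1.412], [0.0, 0.0, 0.0, 1.0]]
{'clock': 0.1, 'joint_pos': [1.129, 0.241, 0.004, 1.335, 0.0, 1.571], 'joint_vel': [0.001, -0.002, 0.002, 0.001, -0.001, 0.001], 'tau': [-0.0, -37.314, 25.301, 0.011, -0.0, 0.0], 'eef_pos': [0.214, 0.452, 0.245], 'tool_rot': [0.845, 0.535, -0.001, 0.0], 'ft_force': [0.805, -0.494, 0.52], 'ft_torque': [-0.017, 0.012, 0.07], 'grip_width': 0.085}
```

View pics/top0.png

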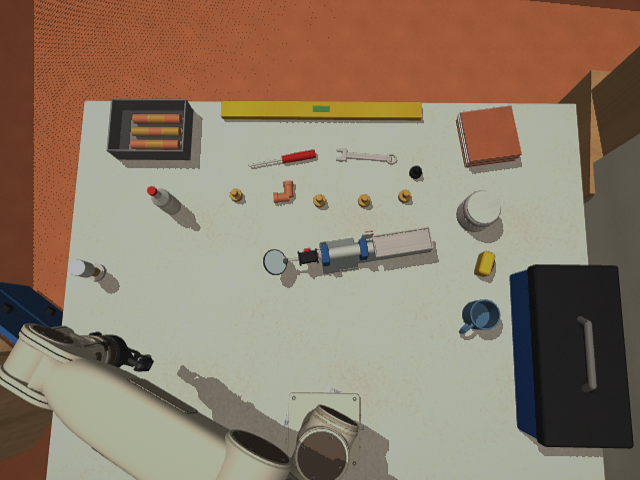

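View pics/scene0.png

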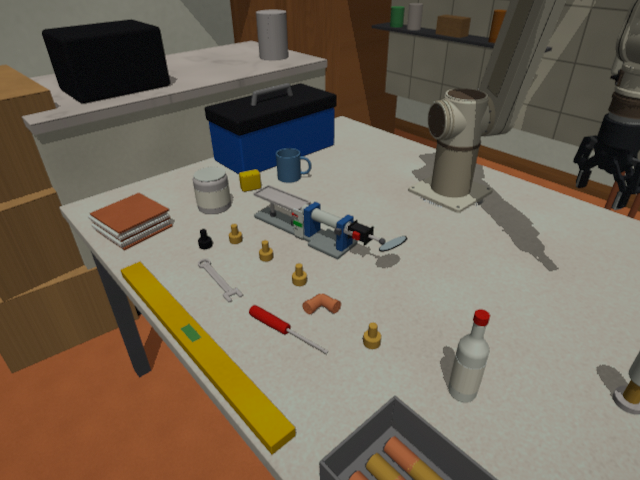

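Top view: brass weights are at px (236,195), (319,200), (364,201) and (405,196). The black lookalike is at (416,172) and isn't meant. The stand has its mirror at (275,262), head at (308,257), the red button on its far side at (307,250), and the pan at (402,243). The pull direction is roughly world +y. Next I'll measure from both views.

```bash
cat > h.py <<'E'
import numpy as np,cv2
def ray(c,u,v):
    T=c["world_to_cam"];K=c["intrinsics"];R=T[:3,:3]
    return -R.T@T[:3,3], R.T@np.linalg.solve(K,[u,v,1.])
def onz(c,u,v,z):
    o,d=ray(c,u,v);return o+d*(z-o[2])/d[2]
def proj(c,p):
    T=c["world_to_cam"];q=c["intrinsics"]@(T[:3,:3]@np.asarray(p,float)+T[:3,3]);return q[:2]/q[2]
def tri(cs,ps):
    A=[];b=[]
    for c,p in zip(cs,ps):
        o,d=ray(c,*p);d/=np.linalg.norm(d);M=np.eye(3)-np.outer(d,d);A.append(M);b.append(M@o)
    return np.linalg.lstsq(np.vstack(A),np.hstack(b),rcond=None)[0]
E
python3 - <<'E'
import numpy as np,cv2
from h import *
t=dict(np.load("pics/top0.npz"));s=dict(np.load("pics/scene0.npz"))
for n,c in(("top",t),("scene",s)):
    hsv=cv2.cvtColor(c["pixels"],cv2.COLOR_RGB2HSV)
    m=cv2.inRange(hsv,(12,130,60),(26,255,255))
    k,l,st,ce=cv2.connectedComponentsWithStats(m)
    for i in range(1,k):
        if 30<st[i,4]<600: print(n,st[i].tolist(),ce[i].round(1),onz(c,*ce[i],0.022)[:2].round(3))
    m=cv2.inRange(hsv,(105,150,60),(118,255,255));k,l,st,ce=cv2.connectedComponentsWithStats(m)
    for i in range(1,k):
        if 30<st[i,4]<900: print(n,"blue",st[i].tolist(),ce[i].round(1))
a=cv2.resize(t["pixels"][150:290,215:455],None,fx=3.33,fy=3.33,interpolation=cv2.INTER_CUBIC)
cv2.imwrite("pics/tc.png",a[:,:,::-1]);print(a.shape)
E
```

```text
top [147, 114, 18, 9, 149] [155.9 117.9] [0.883 0.513]
top [579, 125, 10, 16, 63] [582.9 132.3] [ 0.847 -0.753]
top [131, 127, 18, 9, 152] [139.7 131. ] [0.842 0.559]
top [156, 127, 25, 9, 174] [170.3 131. ] [0.842 0.467]
top [131, 140, 33, 9, 168] [152.6 143.8] [0.802 0.517]
top [580, 146, 6, 16, 31] [581.9 153.7] [ 0.781 -0.745]
top [230, 189, 12, 12, 116] [235.6 194.8] [0.648 0.263]
top [399, 190, 12, 12, 112] [404.5 195.6] [ 0.65  -0.227]
top [314, 195, 11, 12, 112] [319.1 200.4] [0.634 0.02 ]
top [358, 195, 12, 12, 113] [363.9 200.3] [ 0.635 -0.109]
top [475, 251, 20, 26, 365] [484.5 263.9] [ 0.454 -0.449]
top blue [359, 239, 9, 18, 116] [363.4 247.6]
top blue [321, 245, 9, 18, 112] [324.9 253.7]
top blue [0, 289, 49, 38, 129] [ 23.  307.4]
top blue [0, 325, 18, 19, 129] [  7.8 334.2]
scene [234, 0, 5, 28, 75] [236.  12.] [-1.612 -3.717]
scene [491, 10, 15, 33, 256] [497.2  23.6] [-2.847 -1.487]
scene [436, 15, 34, 22, 598] [452.3  25.6] [-2.483 -1.698]
scene [395, 118, 39, 21, 217] [413.  126.6] [-0.324 -0.406]
scene [239, 169, 22, 23, 371] [249.8 180.4] [ 0.446 -0.459]
scene [626, 194, 11, 15, 75] [630.8 200.8] [-0.307  0.416]
scene [229, 224, 13, 20, 176] [234.7 235. ] [ 0.655 -0.223]
scene [259, 241, 14, 20, 194] [265.4 251.8] [ 0.64  -0.106]
scene [292, 264, 14, 22, 225] [298.7 275.8] [0.639 0.024]
scene [128, 299, 11, 22, 74] [133.6 310.7] [ 0.972 -0.122]
scene [363, 323, 18, 26, 331] [371.7 336.8] [0.654 0.268]
scene [625, 385, 15, 19, 192] [633.6 395. ] [0.421 0.661]
scene [366, 453, 37, 27, 555] [381.5 468.7] [0.837 0.457]
scene [407, 458, 36, 22, 439] [421.7 471.2] [0.795 0.499]
scene blue [304, 203, 16, 34, 286] [309.2 219.8]
scene blue [336, 215, 17, 36, 244] [342.3 232.9]
(466, 799, 3)
```

View pics/tc.png

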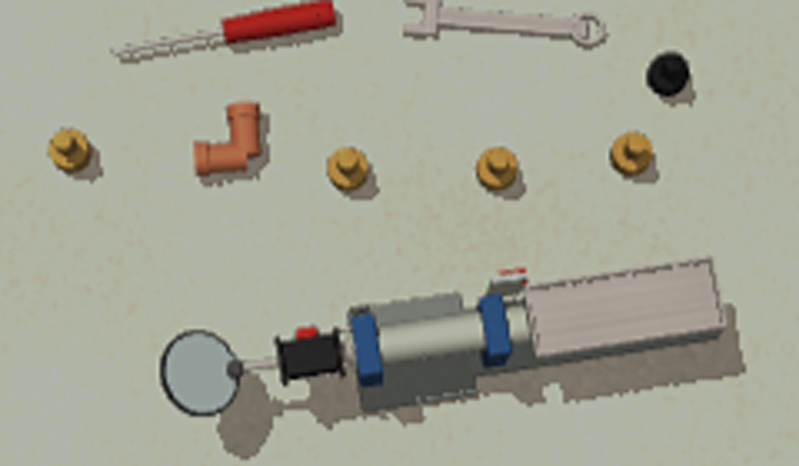

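Run:
```python
import numpy as np,cv2
from h import *
from scipy.optimize import least_squares
t=dict(np.load("pics/top0.npz"));s=dict(np.load("pics/scene0.npz"))
cr=lambda u,v:np.array([215+u/3.33-.35,150+v/3.33-.35])
obs=[((-.097,-.03,.086),cr(527,291)),((-.255,-.03,.086),cr(712,259)),((-.255,.03,.086),cr(724,326)),((-.097,.03,.086),cr(538,355)),((.177,0,.075),cr(201,372)),
((.085,0,.09),cr(310,357))]
def W(q,p): 
    c,n=np.cos(q[2]),np.sin(q[2]);return np.array([q[0]+c*p[0]-n*p[1],q[1]+n*p[0]+c*p[1],p[2]])
f=lambda q:np.hstack([proj(t,W(q,p))-o for p,o in obs])
r=least_squares(f,[.5,0,1.5]);print(r.x,f(r.x).round(1))
q=r.x
for n,p in [("head",(.085,0,.075)),("button",(.085,-.024,.075)),("p0",(-.126,0,.08)),("p1",(-.176,0,.08)),("p2",(-.226,0,.08)),("mirror",(.177,0,.075)),("headout",(.225,0,.075)),("gauge",(-.086,-.04,.094))]:
    w=W(q,p);print(n,w.round(4),np.hypot(w[0],w[1]).round(3),"top",proj(t,w).round(1),"scene",proj(s,w).round(1))
for a,b in [((235.6,194.8),(371.7,336.8)),((319.1,200.4),(298.7,275.8)),((363.9,200.3),(265.4,251.8)),((404.5,195.6),(234.7,235.0))]:
    x=tri((t,s),(a,b));print("weight",x.round(4),np.hypot(*x[:2]).round(3))
a=cv2.resize(s["pixels"][170:270,240:420],None,fx=4.4,fy=4.4,interpolation=cv2.INTER_CUBIC)
cv2.imwrite("pics/sc.png",a[:,:,::-1])
```

```text
[ 0.47504444 -0.03668644  1.73526292] [-0.9 -1.4  0.7 -0.5  1.2  0.8 -0.5  0.9 -0.4  0.8 -0.1 -0.6]
head [0.4611 0.0472 0.075 ] 0.464 top [307.9 257. ] scene [360.1 232.3]
button [0.4848 0.0511 0.075 ] 0.487 top [306.6 248.5] scene [354.4 236.6]
p0 [ 0.4957 -0.161   0.08  ] 0.521 top [384.2 245.1] scene [295.3 204.1]
p1 [ 0.5039 -0.2103  0.08  ] 0.546 top [402.2 242.3] scene [281.7 198.5]
p2 [ 0.512  -0.2596  0.08  ] 0.574 top [420.3 239.5] scene [268.6 193.1]
mirror [0.4461 0.1379 0.075 ] 0.467 top [274.6 262.1] scene [392.5 245.7]
headout [0.4382 0.1853 0.075 ] 0.476 top [257.2 264.8] scene [410.7 253.2]
gauge [ 0.5286 -0.115   0.094 ] 0.541 top [367.6 232.1] scene [296.5 210.3]
weight [0.6497 0.2644 0.0163] 0.701
weight [0.6353 0.0198 0.0174] 0.636
weight [ 0.6368 -0.1101  0.0179] 0.646
weight [ 0.652  -0.2278  0.0176] 0.691
```

View pics/sc.png

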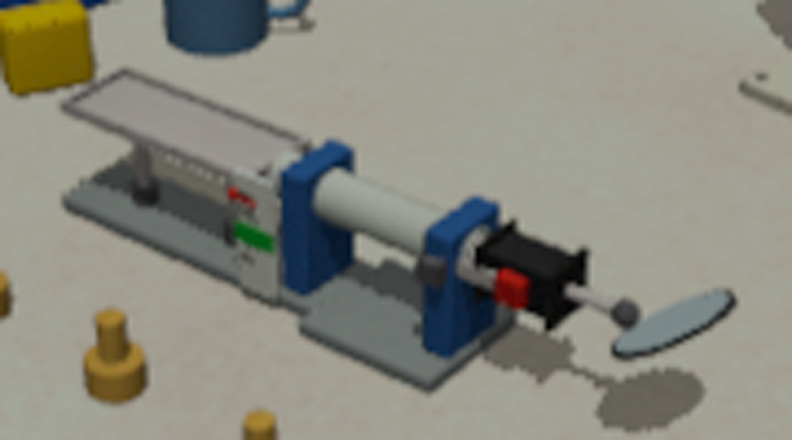

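The crop shows the red pointer at scene px (295,214), above the green band at (297,223), so the scene view can monitor the gauge. The button is red at (356,235). The stand fit has residuals within 1.4 px, and the weights all come out at reachable positions. I'll start with the weight at top px (364,200), which is brass (not black) with a body and knob.

```bash
cat >> h.py <<'E'
Q=np.array([0.47504,-0.03669,1.73526])
def W(p,q=Q):
    c,n=np.cos(q[2]),np.sin(q[2]);return np.array([q[0]+c*p[0]-n*p[1],q[1]+n*p[0]+c*p[1],p[2]])
def go(bot,*targets,yaw=None):
    from scipy.spatial.transform import Rotation as R
    o=bot.get_obs();r=R.from_quat(o["tool_rot"]).as_matrix();p=np.array(o["eef_pos"])
    y=np.degrees(np.arctan2(r[1,0],r[0,0]));print("t",round(o["clock"],2),"at",p.round(4),"yaw",y.round(2),"F",np.round(o["ft_force"],2),"w",round(float(o["grip_width"]),4))
    for t in targets: print("->",np.round(t,3),"cm",((r.T@(np.asarray(t)-p))*100).round(2),"roll",None if yaw is None else round(y-yaw,2))
E
python3 -c "
from workcell import bot
from h import *
go(bot,[.637,-.110,.12],yaw=9.42)"
```

```text
t 0.1 at [0.2135 0.4515 0.2445] yaw 64.69 F [ 0.8  -0.49  0.52] w 0.0854
-> [ 0.637 -0.11   0.12 ] cm [-32.63  62.29  12.51] roll 55.27
```

Call:
play_rows --motion '[{"fingers": -0.2,"roll": 55.3,"translation": [-32.6,62.3,2]},{"fingers": -0.2,"roll": 55.3,"translation": [-32.6,62.3,2]},{"fingers": -0.2,"roll": 55.3,"translation": [-32.6,62.3,2]},{"fingers": -0.2,"roll": 55.3,"translation": [-32.6,62.3,2]},{"fingers": -0.2,"roll": 55.3,"translation": [-32.6,62.3,2]},{"fingers": -0.2,"roll": 55.3,"translation": [-32.6,62.3,2]},{"fingers": -0.2,"roll": 55.3,"translation": [-32.6,62.3,2]},{"fingers": -0.2,"roll": 55.3,"translation": [-32.6,62.3,2]},{"fingers": -0.2,"roll": 55.3,"translation": [-32.6,62.3,2]},{"fingers": -0.2,"roll": 55.3,"translation": [-32.6,62.3,2]},{"fingers": -0.2,"roll": 55.3,"translation": [-32.6,62.3,2]},{"fingers": -0.2,"roll": 55.3,"translation": [-32.6,62.3,2]},{"fingers": -0.2,"roll": 55.3,"translation": [-32.6,62.3,2]},{"fingers": -0.2,"roll": 55.3,"translation": [-32.6,62.3,2]},{"fingers": -0.2,"roll": 55.3,"translation": [-32.6,62.3,2]},{"fingers": -0.2,"roll": 55.3,"translation": [-32.6,62.3,2]},{"fingers": -0.2,"roll": 55.3,"translation": [-32.6,62.3,2]},{"fingers": -0.2,"roll": 55.3,"translation": [-32.6,62.3,12.5]},{"fingers": -0.2,"roll": 55.3,"translation": [-32.6,62.3,12.5]},{"fingers": -0.2,"roll": 55.3,"translation": [-32.6,62.3,12.5]}]'

```text
clock: 1.77
eef_pos: [0.6353, -0.1099, 0.1145]
tool_rot: [0.997, 0.081, -0.003, -0.001]
ft_force: [-1.5, -0.1, -1.7]
grip_width: 0.0513
```

Run:
```python
from workcell import bot
from h import *
c=bot.camera("wrist"); cv2.imwrite("pics/w1.png",c["pixels"][:,:,::-1]);np.savez("pics/w1.npz",**c)
go(bot,[.637,-.110,.040],yaw=9.42)
K=c["intrinsics"];T=c["world_to_cam"];print(K.tolist(),(-T[:3,:3].T@T[:3,3]).round(3))
def fish(c,p):
    T=c["world_to_cam"];K=c["intrinsics"];x=T[:3,:3]@np.asarray(p)+T[:3,3];r=np.hypot(x[0],x[1]);th=np.arctan2(r,x[2]);return np.array([K[0,2],K[1,2]])+K[0,0]*th*x[:2]/r
for z in(.0,.022,.05): print(z,fish(c,[.637,-.11,z]).round(1),fish(c,[*bot.get_obs()["eef_pos"][:2],z]).round(1))
```

```text
t 1.82 at [ 0.6325 -0.1089  0.1104] yaw 9.32 F [-1.73  0.41 -3.  ] w 0.0511
-> [ 0.637 -0.11   0.04 ] cm [0.52 0.21 7.03] roll -0.1
[[371.64829954431775, 0.0, 310.877969192417], [0.0, 371.64829954431775, 235.50116389976756], [0.0, 0.0, 1.0]] [ 0.622 -0.027  0.243]
0.0 [315.9 237.5] [309.7 235.1]
0.022 [316.1 248.8] [309.4 246.2]
0.05 [316.4 266.4] [308.9 263.5]
```

View pics/w1.png

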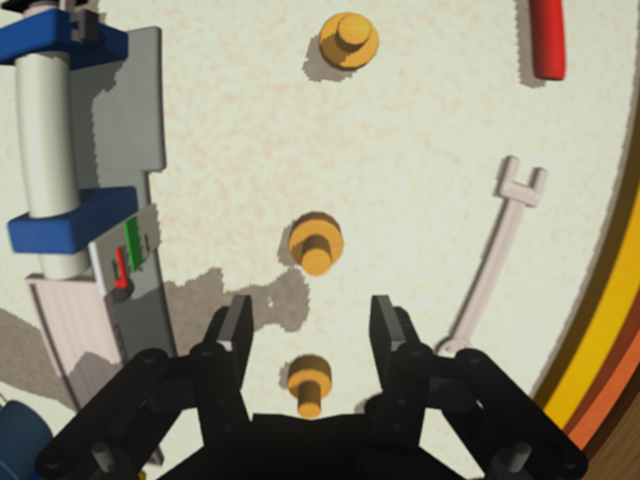

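Wrist view: the knob top at (317,267) agrees with the predicted (316,266). I'll let the arm settle and read its offset.

Call:
play_rows --motion '[{"fingers": -0.2,"roll": 0,"translation": [0,0,0]},{"fingers": -0.2,"roll": 0,"translation": [0,0,0]},{"fingers": -0.2,"roll": 0,"translation": [0,0,0]}]'

```text
clock: 2.07
eef_pos: [0.6393, -0.1091, 0.123]
tool_rot: [0.997, 0.082, 0.002, 0.001]
ft_force: [0.3, -0.2, 0.6]
grip_width: 0.0516
```

Call:
play_rows --motion '[{"fingers": -0.2,"roll": 0,"translation": [0,0,2]},{"fingers": -0.2,"roll": 0,"translation": [0,0,4]},{"fingers": -0.2,"roll": 0,"translation": [0,0,6]},{"fingers": -0.2,"roll": 0,"translation": [0,0,7]},{"fingers": -0.2,"roll": 0,"translation": [0,0,7.7]},{"fingers": -0.2,"roll": 0,"translation": [0,0,7.9]},{"fingers": -0.2,"roll": 0,"translation": [0,0,7.9]},{"fingers": -0.2,"roll": 0,"translation": [0,0,7.9]}]'

```text
clock: 2.73
eef_pos: [0.6387, -0.1092, 0.0428]
tool_rot: [0.997, 0.082, 0.001, 0.0]
ft_force: [-0.4, -0.4, 0.0]
grip_width: 0.0514
```

Call:
play_rows --motion '[{"fingers": -0.2,"roll": 0,"translation": [-0.15,0,0.2]},{"fingers": 1,"roll": 0,"translation": [-0.15,0,0.2]},{"fingers": 1,"roll": 0,"translation": [-0.15,0,0.2]},{"fingers": 1,"roll": 0,"translation": [-0.15,0,0.2]},{"fingers": 1,"roll": 0,"translation": [-0.15,0,0.2]},{"fingers": 1,"roll": 0,"translation": [-0.15,0,0.2]},{"fingers": 1,"roll": 0,"translation": [-0.15,0,0.2]}]'

```text
clock: 3.32
eef_pos: [0.6365, -0.1094, 0.0398]
tool_rot: [0.997, 0.082, 0.001, 0.0]
ft_force: [0.1, 0.1, 2.1]
grip_width: 0.0161
```

Call:
play_rows --motion '[{"fingers": 1,"roll": 0,"translation": [0,0,-1]},{"fingers": 1,"roll": 0,"translation": [0,0,-3]},{"fingers": 1,"roll": 0,"translation": [0,0,-6]},{"fingers": 1,"roll": 0,"translation": [0,0,-9]},{"fingers": 1,"roll": 0,"translation": [0,0,-12]},{"fingers": 1,"roll": 0,"translation": [0,0,-14]},{"fingers": 1,"roll": 0,"translation": [0,0,-14.8]},{"fingers": 1,"roll": 0,"translation": [0,0,-15]},{"fingers": 1,"roll": 0,"translation": [0,0,-15]},{"fingers": 1,"roll": 0,"translation": [0,0,-15]},{"fingers": 1,"roll": 0,"translation": [0,0,-15]}]'

```text
clock: 4.23
eef_pos: [0.6348, -0.1091, 0.1868]
tool_rot: [0.997, 0.082, -0.002, -0.001]
ft_force: [0.0, 0.4, -3.3]
grip_width: 0.0157
```

Run:
```python
from workcell import bot
from h import *
go(bot,W([-.176,0,.19]),W([-.126,0,.19]),W([-.226,0,.19]),yaw=9.42)
```

```text
t 4.23 at [ 0.6348 -0.1091  0.1868] yaw 9.39 F [ 0.05  0.39 -3.25] w 0.0157
-> [ 0.504 -0.21   0.19 ] cm [-14.57   7.85  -0.27] roll -0.03
-> [ 0.496 -0.161  0.19 ] cm [-14.57   2.85  -0.26] roll -0.03
-> [ 0.512 -0.26   0.19 ] cm [-14.57  12.85  -0.28] roll -0.03
```

Call:
play_rows --motion '[{"fingers": 1,"roll": 0,"translation": [-2,1,0]},{"fingers": 1,"roll": 0,"translation": [-5,2.5,0]},{"fingers": 1,"roll": 0,"translation": [-8,4.5,0]},{"fingers": 1,"roll": 0,"translation": [-11,6,0]},{"fingers": 1,"roll": 0,"translation": [-13.5,7.3,0]},{"fingers": 1,"roll": 0,"translation": [-14.6,7.9,0]},{"fingers": 1,"roll": 0,"translation": [-14.6,7.9,2]},{"fingers": 1,"roll": 0,"translation": [-14.6,7.9,3.5]},{"fingers": 1,"roll": 0,"translation": [-14.6,7.9,4.5]},{"fingers": 1,"roll": 0,"translation": [-14.6,7.9,4.5]},{"fingers": 1,"roll": 0,"translation": [-14.6,7.9,4.5]},{"fingers": 1,"roll": 0,"translation": [-14.6,7.9,4.5]},{"fingers": 1,"roll": 0,"translation": [-14.6,7.9,4.5]}]'

```text
clock: 5.32
eef_pos: [0.5059, -0.2111, 0.1451]
tool_rot: [0.997, 0.082, 0.001, 0.0]
ft_force: [0.6, 0.4, -2.3]
grip_width: 0.0158
```

Run:
```python
from workcell import bot
from h import *
go(bot,W([-.176,0,.12]),yaw=9.42)
c=bot.camera("scene");np.savez("pics/s1.npz",**c)
a=cv2.resize(c["pixels"][140:270,230:430],None,fx=4,fy=4,interpolation=cv2.INTER_CUBIC);cv2.imwrite("pics/s1.png",a[:,:,::-1])
```

```text
t 5.32 at [ 0.5059 -0.2111  0.1451] yaw 9.42 F [ 0.64  0.39 -2.33] w 0.0158
-> [ 0.504 -0.21   0.12 ] cm [-0.19 -0.11  2.51] roll 0.0
```

View pics/s1.png

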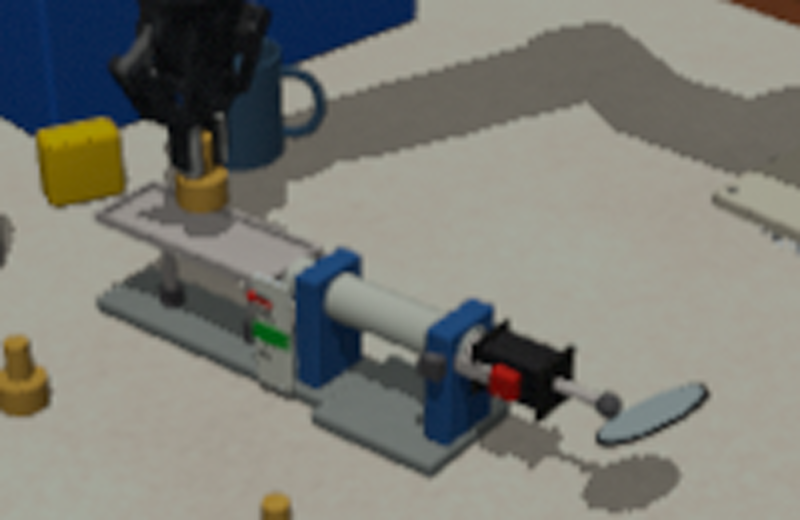

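The weight is upright in the jaws above the middle place, around crop px (202,190), and the red pointer is at (260,298), above the green band at (270,332). I'll lower it onto the pan and release.

Call:
play_rows --motion '[{"fingers": 1,"roll": 0,"translation": [-0.2,-0.1,1]},{"fingers": 1,"roll": 0,"translation": [-0.2,-0.1,2]},{"fingers": 1,"roll": 0,"translation": [-0.2,-0.1,2.6]},{"fingers": 1,"roll": 0,"translation": [-0.2,-0.1,3.0]},{"fingers": 1,"roll": 0,"translation": [-0.2,-0.1,3.3]},{"fingers": 1,"roll": 0,"translation": [-0.2,-0.1,3.4]},{"fingers": 1,"roll": 0,"translation": [-0.2,-0.1,3.4]},{"fingers": 1,"roll": 0,"translation": [-0.2,-0.1,3.4]},{"fingers": 1,"roll": 0,"translation": [-0.2,-0.1,3.4]}]'

```text
clock: 6.12
eef_pos: [0.5028, -0.2104, 0.1106]
tool_rot: [0.997, 0.082, 0.0, 0.0]
ft_force: [-0.9, 0.4, 0.1]
grip_width: 0.0158
```

Call:
play_rows --motion '[{"fingers": -0.2,"roll": 0,"translation": [0,0,0]},{"fingers": -0.2,"roll": 0,"translation": [0,0,0]},{"fingers": -0.2,"roll": 0,"translation": [0,0,0]},{"fingers": -0.2,"roll": 0,"translation": [0,0,0]},{"fingers": -0.2,"roll": 0,"translation": [0,0,-1]},{"fingers": -0.2,"roll": 0,"translation": [0,0,-3]},{"fingers": -0.2,"roll": 0,"translation": [0,0,-6]},{"fingers": -0.2,"roll": 0,"translation": [0,0,-9]},{"fingers": -0.2,"roll": 0,"translation": [0,0,-9]},{"fingers": -0.2,"roll": 0,"translation": [0,0,-9]},{"fingers": -0.2,"roll": 0,"translation": [0,0,-9]}]'

```text
clock: 7.03
eef_pos: [0.5028, -0.2104, 0.2008]
tool_rot: [0.997, 0.082, 0.0, 0.0]
ft_force: [0.2, 0.1, -0.0]
grip_width: 0.0514
```

Run:
```python
from workcell import bot
from h import *
go(bot,[.635,.020,.20],[.652,-.228,.20],yaw=9.42)
s0=dict(np.load("pics/scene0.npz"));c=bot.camera("scene")
cv2.imwrite("pics/s2.png",cv2.resize(c["pixels"][140:270,230:430],None,fx=4,fy=4,interpolation=cv2.INTER_CUBIC)[:,:,::-1])
for k in(s0,c):
    h=cv2.cvtColor(k["pixels"][195:245,280:312],cv2.COLOR_RGB2HSV);m=(cv2.inRange(h,(0,120,80),(8,255,255))|cv2.inRange(h,(172,120,80),(180,255,255)));g=cv2.inRange(h,(45,120,60),(75,255,255))
    for x in(m,g): y=np.argwhere(x);print(len(y),y.mean(0).round(2)+[195,280] if len(y) else "")
for z in(0,.01,.02,.034): print(z,proj(c,W([-.086,-.04,.08-z])).round(1))
```

```text
t 7.03 at [ 0.5028 -0.2104  0.2008] yaw 9.39 F [ 0.23  0.12 -0.05] w 0.0514
-> [0.635 0.02  0.2  ] cm [ 16.8  -20.58   0.08] roll -0.03
-> [ 0.652 -0.228  0.2  ] cm [14.43  4.17  0.09] roll -0.03
11 [214.45 294.27]
34 [223.41 297.06]
11 [217.91 294.09]
33 [223.48 297.09]
0 [296.7 214.9]
0.01 [296.9 218.2]
0.02 [297.  221.5]
0.034 [297.2 226. ]
```

The pointer sank 3.46 px, about 10.4 mm, for the first weight. Next is the weight at top px (319,200).

Call:
play_rows --motion '[{"fingers": -0.2,"roll": 0,"translation": [1,-1.5,0]},{"fingers": -0.2,"roll": 0,"translation": [3,-4,0]},{"fingers": -0.2,"roll": 0,"translation": [5,-6.5,0]},{"fingers": -0.2,"roll": 0,"translation": [7.5,-9.5,0]},{"fingers": -0.2,"roll": 0,"translation": [10,-12.5,0]},{"fingers": -0.2,"roll": 0,"translation": [12.5,-15.5,0]},{"fingers": -0.2,"roll": 0,"translation": [14.5,-18,1]},{"fingers": -0.2,"roll": 0,"translation": [16,-19.8,3]},{"fingers": -0.2,"roll": 0,"translation": [16.8,-20.6,6]},{"fingers": -0.2,"roll": 0,"translation": [16.8,-20.6,9]},{"fingers": -0.2,"roll": 0,"translation": [16.8,-20.6,9]},{"fingers": -0.2,"roll": 0,"translation": [16.8,-20.6,9]},{"fingers": -0.2,"roll": 0,"translation": [16.8,-20.6,9]},{"fingers": -0.2,"roll": 0,"translation": [16.8,-20.6,9]}]'

```text
clock: 8.25
eef_pos: [0.6362, 0.0196, 0.1125]
tool_rot: [0.997, 0.081, 0.002, 0.0]
ft_force: [0.4, 0.3, 1.0]
grip_width: 0.0512
```

Run:
```python
from workcell import bot
from h import *
go(bot,[.6353,.0198,.040],yaw=9.42)
c=bot.camera("wrist")
T=c["world_to_cam"];K=c["intrinsics"]
def fish(p):
    x=T[:3,:3]@np.asarray(p)+T[:3,3];r=np.hypot(x[0],x[1]);return K[:2,2]+K[0,0]*np.arctan2(r,x[2])*x[:2]/r
h=cv2.cvtColor(c["pixels"],cv2.COLOR_RGB2HSV);m=cv2.inRange(h,(12,130,60),(26,255,255));k,l,st,ce=cv2.connectedComponentsWithStats(m)
for i in range(1,k):
    if st[i,4]>800: print(st[i].tolist(),ce[i].round(1))
pts=np.array([fish([.6353+.018*np.cos(a),.0198+.018*np.sin(a),z]) for a in np.arange(0,6.3,.1) for z in(0,.022)]);print(pts.min(0),pts.max(0))
```

```text
t 8.25 at [0.6362 0.0196 0.1125] yaw 9.33 F [0.37 0.28 1.03] w 0.0512
-> [0.635 0.02  0.04 ] cm [-0.11 -0.04  7.25] roll -0.09
[532, 89, 108, 341, 10272] [597.9 301.6]
[284, 213, 54, 63, 2409] [311.4 243.7]
[582, 385, 58, 95, 3014] [618.8 447.1]
[282.27801148 211.71980697] [339.18248244 274.29169841]
```

Call:
play_rows --motion '[{"fingers": -0.2,"roll": 0,"translation": [0,0,2]},{"fingers": -0.2,"roll": 0,"translation": [0,0,4]},{"fingers": -0.2,"roll": 0,"translation": [0,0,5.5]},{"fingers": -0.2,"roll": 0,"translation": [0,0,6.5]},{"fingers": -0.2,"roll": 0,"translation": [0,0,7]},{"fingers": -0.2,"roll": 0,"translation": [0,0,7.1]},{"fingers": -0.2,"roll": 0,"translation": [0,0,7.1]},{"fingers": -0.2,"roll": 0,"translation": [0,0,7.1]},{"fingers": -0.2,"roll": 0,"translation": [0,0,7.1]},{"fingers": 1,"roll": 0,"translation": [0,0,7.1]},{"fingers": 1,"roll": 0,"translation": [0,0,7.1]},{"fingers": 1,"roll": 0,"translation": [0,0,7.1]},{"fingers": 1,"roll": 0,"translation": [0,0,7.1]},{"fingers": 1,"roll": 0,"translation": [0,0,7.1]},{"fingers": 1,"roll": 0,"translation": [0,0,7.1]}]'

```text
clock: 9.55
eef_pos: [0.6354, 0.0203, 0.0399]
tool_rot: [0.997, 0.082, 0.001, 0.0]
ft_force: [-0.0, -0.2, 1.9]
grip_width: 0.016
```

Call:
play_rows --motion '[{"fingers": 1,"roll": 0,"translation": [0,0,-1]},{"fingers": 1,"roll": 0,"translation": [0,0,-3]},{"fingers": 1,"roll": 0,"translation": [0,0,-6]},{"fingers": 1,"roll": 0,"translation": [0,0,-9]},{"fingers": 1,"roll": 0,"translation": [0,0,-12]},{"fingers": 1,"roll": 0,"translation": [0,0,-14]},{"fingers": 1,"roll": 0,"translation": [0,0,-14.8]},{"fingers": 1,"roll": 0,"translation": [0,0,-15]},{"fingers": 1,"roll": 0,"translation": [0,0,-15]},{"fingers": 1,"roll": 0,"translation": [0,0,-15]},{"fingers": 1,"roll": 0,"translation": [0,0,-15]},{"fingers": 1,"roll": 0,"translation": [0,0,-15]}]'

```text
clock: 10.55
eef_pos: [0.6339, 0.0202, 0.1872]
tool_rot: [0.997, 0.082, -0.002, -0.0]
ft_force: [0.1, 0.2, -1.9]
grip_width: 0.0164
```

Run:
```python
from workcell import bot
from h import *
go(bot,W([-.126,0,.19]),yaw=9.42)
```

```text
t 10.55 at [0.6339 0.0202 0.1872] yaw 9.39 F [ 0.13  0.15 -1.9 ] w 0.0164
-> [ 0.496 -0.161  0.19 ] cm [-16.59  15.62  -0.22] roll -0.03
```

Call:
play_rows --motion '[{"fingers": 1,"roll": 0,"translation": [-1.5,1.5,0]},{"fingers": 1,"roll": 0,"translation": [-4,4,0]},{"fingers": 1,"roll": 0,"translation": [-7,6.5,0]},{"fingers": 1,"roll": 0,"translation": [-10,9.5,0]},{"fingers": 1,"roll": 0,"translation": [-13,12.5,0]},{"fingers": 1,"roll": 0,"translation": [-15.5,14.8,0]},{"fingers": 1,"roll": 0,"translation": [-16.6,15.6,0]},{"fingers": 1,"roll": 0,"translation": [-16.7,15.6,1.5]},{"fingers": 1,"roll": 0,"translation": [-16.7,15.6,3]},{"fingers": 1,"roll": 0,"translation": [-16.7,15.6,4.5]},{"fingers": 1,"roll": 0,"translation": [-16.7,15.6,5]},{"fingers": 1,"roll": 0,"translation": [-16.7,15.6,5]},{"fingers": 1,"roll": 0,"translation": [-16.7,15.6,5]},{"fingers": 1,"roll": 0,"translation": [-16.7,15.6,5]},{"fingers": 1,"roll": 0,"translation": [-16.7,15.6,5]}]'

```text
clock: 11.8
eef_pos: [0.4965, -0.161, 0.1402]
tool_rot: [0.997, 0.082, 0.001, 0.0]
ft_force: [-0.5, -0.0, -2.6]
grip_width: 0.016
```

Run:
```python
from workcell import bot
from h import *
go(bot,W([-.126,0,.0995]),yaw=9.42)
```

```text
t 11.8 at [ 0.4965 -0.161   0.1402] yaw 9.41 F [-0.46 -0.04 -2.56] w 0.016
-> [ 0.496 -0.161  0.1  ] cm [-0.09 -0.02  4.07] roll -0.01
```

Call:
play_rows --motion '[{"fingers": 1,"roll": 0,"translation": [0,0,1]},{"fingers": 1,"roll": 0,"translation": [0,0,2]},{"fingers": 1,"roll": 0,"translation": [0,0,3]},{"fingers": 1,"roll": 0,"translation": [0,0,3.5]},{"fingers": 1,"roll": 0,"translation": [0,0,3.8]},{"fingers": 1,"roll": 0,"translation": [0,0,4]},{"fingers": 1,"roll": 0,"translation": [0,0,4]},{"fingers": 1,"roll": 0,"translation": [0,0,4]},{"fingers": 1,"roll": 0,"translation": [0,0,4]},{"fingers": 1,"roll": 0,"translation": [0,0,4]}]'

```text
clock: 12.63
eef_pos: [0.4958, -0.161, 0.0997]
tool_rot: [0.997, 0.082, 0.0, 0.0]
ft_force: [-1.0, 0.8, -0.8]
grip_width: 0.0159
```

Call:
play_rows --motion '[{"fingers": -0.2,"roll": 0,"translation": [0,0,0]},{"fingers": -0.2,"roll": 0,"translation": [0,0,0]},{"fingers": -0.2,"roll": 0,"translation": [0,0,0]},{"fingers": -0.2,"roll": 0,"translation": [0,0,0]},{"fingers": -0.2,"roll": 0,"translation": [0,0,-1]},{"fingers": -0.2,"roll": 0,"translation": [0,0,-3]},{"fingers": -0.2,"roll": 0,"translation": [0,0,-6]},{"fingers": -0.2,"roll": 0,"translation": [0,0,-9]},{"fingers": -0.2,"roll": 0,"translation": [0,0,-10]},{"fingers": -0.2,"roll": 0,"translation": [0,0,-10]},{"fingers": -0.2,"roll": 0,"translation": [0,0,-10]},{"fingers": -0.2,"roll": 0,"translation": [0,0,-10]}]'

```text
clock: 13.63
eef_pos: [0.4948, -0.1606, 0.1981]
tool_rot: [0.997, 0.082, -0.001, -0.0]
ft_force: [-0.1, -0.6, -0.5]
grip_width: 0.0513
```

Run:
```python
from workcell import bot
from h import *
go(bot,[.652,-.228,.20],W([.085,0,.2]),yaw=9.42)
c=bot.camera("scene");w=bot.camera("wrist")
a=cv2.resize(c["pixels"][180:250,260:330],None,fx=8,fy=8,interpolation=cv2.INTER_CUBIC)[:,:,::-1]
cv2.imwrite("pics/s3.png",a)
np.savez("pics/w3.npz",**w);cv2.imwrite("pics/w3.png",w["pixels"][:,:,::-1])
h=cv2.cvtColor(c["pixels"][195:245,280:312],cv2.COLOR_RGB2HSV);m=(cv2.inRange(h,(0,120,80),(8,255,255))|cv2.inRange(h,(172,120,80),(180,255,255)));g=cv2.inRange(h,(45,120,60),(75,255,255))
for x in(m,g): y=np.argwhere(x);print(len(y),y.mean(0).round(2)+[195,280] if len(y) else "")
```

```text
t 13.63 at [ 0.4948 -0.1606  0.1981] yaw 9.38 F [-0.15 -0.55 -0.54] w 0.0513
-> [ 0.652 -0.228  0.2  ] cm [14.41  9.21 -0.23] roll -0.04
-> [0.461 0.047 0.2  ] cm [  0.07 -21.05  -0.17] roll -0.04
7 [221.14 293.14]
16 [224.44 298.94]
```

View pics/s3.png

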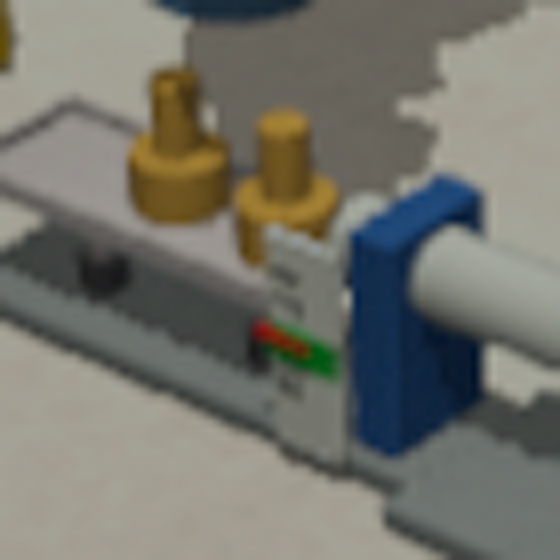

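The first two weights stand upright on the pan. The pointer is at the very top edge of the green band (crop px (280,337)), about 20 mm, so it's borderline. I'll look closer with the wrist camera from above the third weight at top px (405,196). That weight is brass; the black one beside it isn't meant.

Call:
play_rows --motion '[{"fingers": -0.2,"roll": 0,"translation": [2,1.5,0]},{"fingers": -0.2,"roll": 0,"translation": [4.5,3,0]},{"fingers": -0.2,"roll": 0,"translation": [7.5,5,0]},{"fingers": -0.2,"roll": 0,"translation": [10.5,7,0]},{"fingers": -0.2,"roll": 0,"translation": [13,8.5,1]},{"fingers": -0.2,"roll": 0,"translation": [14.3,9.2,3]},{"fingers": -0.2,"roll": 0,"translation": [14.4,9.2,6]},{"fingers": -0.2,"roll": 0,"translation": [14.4,9.2,9]},{"fingers": -0.2,"roll": 0,"translation": [14.4,9.2,10]},{"fingers": -0.2,"roll": 0,"translation": [14.4,9.2,10]},{"fingers": -0.2,"roll": 0,"translation": [14.4,9.2,10]},{"fingers": -0.2,"roll": 0,"translation": [14.4,9.2,10]},{"fingers": -0.2,"roll": 0,"translation": [14.4,9.2,10]}]'

```text
clock: 14.82
eef_pos: [0.6541, -0.2287, 0.1022]
tool_rot: [0.997, 0.082, 0.002, 0.001]
ft_force: [-0.5, 0.6, 0.6]
grip_width: 0.0513
```

Run:
```python
from workcell import bot
from h import *
go(bot,[.652,-.2278,.040],yaw=9.42)
c=bot.camera("wrist");np.savez("pics/w4.npz",**c)
T=c["world_to_cam"];K=c["intrinsics"]
def fish(p):
    x=T[:3,:3]@np.asarray(p)+T[:3,3];r=np.hypot(x[0],x[1]);return K[:2,2]+K[0,0]*np.arctan2(r,x[2])*x[:2]/r
h=cv2.cvtColor(c["pixels"],cv2.COLOR_RGB2HSV);m=cv2.inRange(h,(12,130,60),(26,255,255));k,l,st,ce=cv2.connectedComponentsWithStats(m)
for i in range(1,k):
    if st[i,4]>800: print(st[i].tolist(),ce[i].round(1))
pts=np.array([fish([.652+.018*np.cos(a),-.2278+.018*np.sin(a),z]) for a in np.arange(0,6.3,.1) for z in(0,.022)]);print(pts.min(0),pts.max(0))
g=fish(W([-.086,-.04,.06]));print("gauge",g)
x,y=(np.clip(g,[60,60],[580,420])).astype(int)
full=cv2.resize(c["pixels"],(400,300));a=cv2.resize(c["pixels"][y-60:y+60,x-60:x+60],(400,400),interpolation=cv2.INTER_CUBIC)
out=np.zeros((400,800,3),np.uint8);out[:300,:400]=full;out[:,400:]=a;cv2.imwrite("pics/w4.png",out[:,:,::-1]);print(x,y)
```

```text
t 14.82 at [ 0.6541 -0.2287  0.1022] yaw 9.39 F [-0.54  0.58  0.58] w 0.0513
-> [ 0.652 -0.228  0.04 ] cm [-0.22 -0.14  6.22] roll -0.03
[562, 42, 78, 307, 8668] [613. 253.]
[0, 85, 68, 69, 3672] [ 32.1 116.7]
[0, 177, 76, 73, 4024] [ 37.5 212.6]
[280, 216, 57, 68, 2696] [309.1 248.6]
[582, 384, 58, 96, 3047] [618.7 446.8]
[33, 388, 52, 58, 1550] [ 55.3 415.1]
[279.08087683 214.3405558 ] [338.5278046  279.74479162]
gauge [100.74858937  32.58088038]
100 60
```

View pics/w4.png

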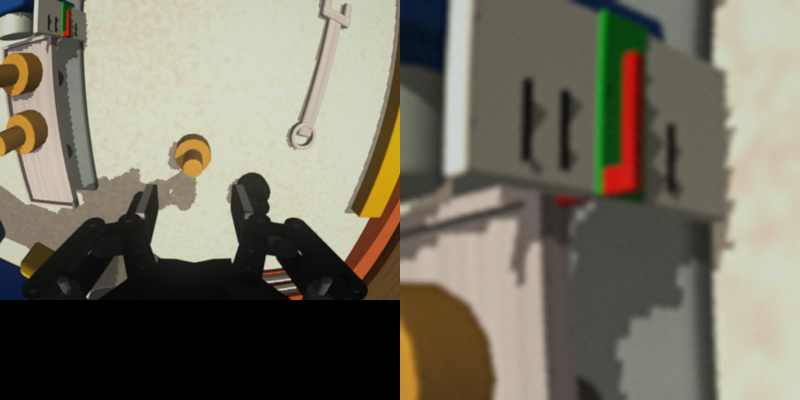

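In the wrist crop the pointer lies over the green band, but it stands proud of the plate, so parallax shifts it. I'll compute the true sinking from tip pixels before and after.

Run:
```python
from h import *
from scipy.optimize import least_squares
def fish(c,p):
    T=c["world_to_cam"];K=c["intrinsics"];x=T[:3,:3]@np.asarray(p)+T[:3,3];r=np.hypot(x[0],x[1]);return K[:2,2]+K[0,0]*np.arctan2(r,x[2])*x[:2]/r
L=lambda n:dict(np.load(f"pics/{n}.npz"))
w1,w4=L("w1"),L("w4")
def red(c,box):
    x0,y0,x1,y1=box;h=cv2.cvtColor(c["pixels"][y0:y1,x0:x1],cv2.COLOR_RGB2HSV)
    m=(cv2.inRange(h,(0,150,70),(8,255,255))|cv2.inRange(h,(172,150,70),(180,255,255)));g=cv2.inRange(h,(45,120,50),(75,255,255));out=[]
    for q in(m,g):
        y=np.argwhere(q)[:,::-1]+[x0,y0];t=y[y[:,1]<=y[:,1].min()+1].mean(0);out.append(t);print("n",len(y),"bbox",y.min(0),y.max(0),"tip",t,"mean",y.mean(0).round(1))
        for r in range(y[:,1].min(),y[:,1].max()+1,4):
            z=y[y[:,1]==r,0]; print((r,z.min(),z.max()) if len(z) else "",end=" ")
        print()
    return out
r1=red(w1,(85,190,170,320));r4=red(w4,(60,0,180,120))
for X,y in((-.086,-.04),(-.086,-.05),(-.086,-.06),):
    for z in (.08,.06,.046): print(X,y,z,fish(w1,W([X,y,z])).round(1),fish(w4,W([X,y,z])).round(1))
```

```text
n 268 bbox [116 248] [127 287] tip [118.5        248.66666667] mean [120.9 271.1]
(248, np.int64(118), np.int64(119)) (252, np.int64(116), np.int64(121)) (256, np.int64(117), np.int64(121)) (260, np.int64(118), np.int64(122)) (264, np.int64(118), np.int64(123)) (268, np.int64(119), np.int64(124)) (272, np.int64(120), np.int64(124)) (276, np.int64(121), np.int64(125)) (280, np.int64(116), np.int64(126)) (284, np.int64(116), np.int64(127)) 
n 537 bbox [125 218] [141 270] tip [133.375 218.625] mean [133.  243.2]
(218, np.int64(133), np.int64(135)) (222, np.int64(126), np.int64(135)) (226, np.int64(125), np.int64(136)) (230, np.int64(126), np.int64(136)) (234, np.int64(126), np.int64(137)) (238, np.int64(127), np.int64(138)) (242, np.int64(128), np.int64(138)) (246, np.int64(128), np.int64(139)) (250, np.int64(129), np.int64(140)) (254, np.int64(129), np.int64(140)) (258, np.int64(130), np.int64(141)) (262, np.int64(131), np.int64(141)) (266, np.int64(131), np.int64(137)) (270, np.int64(133), np.int64(133)) 
n 285 bbox [87 16] [112  61] tip [109.5  16.6] mean [107.2  40.2]
(16, np.int64(
[... 672 characters left out ...]
, np.int64(105)) (27, np.int64(99), np.int64(105)) (31, np.int64(99), np.int64(105)) (35, np.int64(99), np.int64(105)) (39, np.int64(99), np.int64(104)) (43, np.int64(99), np.int64(104)) (47, np.int64(99), np.int64(105)) (51, np.int64(99), np.int64(99)) (55, np.int64(99), np.int64(99)) 
-0.086 -0.04 0.08 [113.9 264. ] [79.3 26.2]
-0.086 -0.04 0.06 [129.7 250.6] [100.7  32.6]
-0.086 -0.04 0.046 [139.6 242.4] [113.7  36.6]
-0.086 -0.05 0.08 [129.6 264.4] [97.1 21.7]
-0.086 -0.05 0.06 [144.7 250.8] [117.5  29. ]
-0.086 -0.05 0.046 [154.  242.4] [129.8  33.5]
-0.086 -0.06 0.08 [146.2 264.9] [115.9  17.4]
-0.086 -0.06 0.06 [160.2 250.9] [135.1  25.5]
-0.086 -0.06 0.046 [168.8 242.5] [146.6  30.5]
```

Both estimates give about 20.3–20.6 mm, which is too close to the band's edge at 20 mm. A third weight adds 7–12 mm and stays under 34 mm, so I'll add it.

Call:
play_rows --motion '[{"fingers": 0,"roll": 0,"translation": [0,0,0]},{"fingers": 0,"roll": 0,"translation": [0,0,1.5]},{"fingers": 0,"roll": 0,"translation": [0,0,3]},{"fingers": 0,"roll": 0,"translation": [0,0,4.5]},{"fingers": 0,"roll": 0,"translation": [0,0,5.3]},{"fingers": 0,"roll": 0,"translation": [0,0,5.8]},{"fingers": 0,"roll": 0,"translation": [0,0,5.8]},{"fingers": 0,"roll": 0,"translation": [0,0,5.8]},{"fingers": 0,"roll": 0,"translation": [0,0,5.8]},{"fingers": 1,"roll": 0,"translation": [0,0,5.8]},{"fingers": 1,"roll": 0,"translation": [0,0,5.8]},{"fingers": 1,"roll": 0,"translation": [0,0,5.8]},{"fingers": 1,"roll": 0,"translation": [0,0,5.8]},{"fingers": 1,"roll": 0,"translation": [0,0,5.8]},{"fingers": 1,"roll": 0,"translation": [0,0,5.8]}]'

```text
clock: 16.12
eef_pos: [0.6532, -0.2285, 0.0424]
tool_rot: [0.997, 0.082, 0.001, 0.0]
ft_force: [-1.8, -1.1, 6.2]
grip_width: 0.0158
```

Call:
play_rows --motion '[{"fingers": 1,"roll": 0,"translation": [0,0,-1]},{"fingers": 1,"roll": 0,"translation": [0,0,-3]},{"fingers": 1,"roll": 0,"translation": [0,0,-6]},{"fingers": 1,"roll": 0,"translation": [0,0,-9]},{"fingers": 1,"roll": 0,"translation": [0,0,-12]},{"fingers": 1,"roll": 0,"translation": [0,0,-14]},{"fingers": 1,"roll": 0,"translation": [0,0,-14.8]},{"fingers": 1,"roll": 0,"translation": [0,0,-15]},{"fingers": 1,"roll": 0,"translation": [0,0,-15]},{"fingers": 1,"roll": 0,"translation": [0,0,-15]},{"fingers": 1,"roll": 0,"translation": [0,0,-15]},{"fingers": 1,"roll": 0,"translation": [0,0,-15]},{"fingers": 1,"roll": 0,"translation": [0,0,-15]}]'

```text
clock: 17.2
eef_pos: [0.6521, -0.228, 0.1897]
tool_rot: [0.997, 0.082, -0.001, -0.001]
ft_force: [-0.0, -1.1, -1.4]
grip_width: 0.016
```

Run:
```python
from workcell import bot
from h import *
go(bot,W([-.226,0,.19]),yaw=9.42)
```

```text
t 17.2 at [ 0.6521 -0.228   0.1897] yaw 9.39 F [-0.01 -1.07 -1.37] w 0.016
-> [ 0.512 -0.26   0.19 ] cm [-14.34   0.84   0.  ] roll -0.03
```

Call:
play_rows --motion '[{"fingers": 1,"roll": 0,"translation": [-2,0.1,0]},{"fingers": 1,"roll": 0,"translation": [-5,0.3,0]},{"fingers": 1,"roll": 0,"translation": [-8,0.5,0]},{"fingers": 1,"roll": 0,"translation": [-11,0.7,0]},{"fingers": 1,"roll": 0,"translation": [-13.3,0.8,0]},{"fingers": 1,"roll": 0,"translation": [-14.3,0.8,0]},{"fingers": 1,"roll": 0,"translation": [-14.3,0.8,2]},{"fingers": 1,"roll": 0,"translation": [-14.3,0.8,4]},{"fingers": 1,"roll": 0,"translation": [-14.3,0.8,5.5]},{"fingers": 1,"roll": 0,"translation": [-14.3,0.8,5.5]},{"fingers": 1,"roll": 0,"translation": [-14.3,0.8,5.5]},{"fingers": 1,"roll": 0,"translation": [-14.3,0.8,5.5]},{"fingers": 1,"roll": 0,"translation": [-14.3,0.8,5.5]}]'

```text
clock: 18.28
eef_pos: [0.5141, -0.2598, 0.1377]
tool_rot: [0.997, 0.082, 0.001, 0.001]
ft_force: [0.5, 0.7, -1.8]
grip_width: 0.0158
```

Run:
```python
from workcell import bot
from h import *
go(bot,W([-.226,0,.092]),yaw=9.42)
```

```text
t 18.28 at [ 0.5141 -0.2598  0.1377] yaw 9.4 F [ 0.55  0.69 -1.8 ] w 0.0158
-> [ 0.512 -0.26   0.092] cm [-0.21 -0.05  4.56] roll -0.02
```

Call:
play_rows --motion '[{"fingers": 1,"roll": 0,"translation": [-0.1,0,1]},{"fingers": 1,"roll": 0,"translation": [-0.1,0,2]},{"fingers": 1,"roll": 0,"translation": [-0.1,0,3]},{"fingers": 1,"roll": 0,"translation": [-0.1,0,3.8]},{"fingers": 1,"roll": 0,"translation": [-0.1,0,4.2]},{"fingers": 1,"roll": 0,"translation": [-0.1,0,4.4]},{"fingers": 1,"roll": 0,"translation": [-0.1,0,4.4]},{"fingers": 1,"roll": 0,"translation": [-0.1,0,4.4]},{"fingers": 1,"roll": 0,"translation": [-0.1,0,4.4]},{"fingers": 1,"roll": 0,"translation": [-0.1,0,4.4]}]'

```text
clock: 19.12
eef_pos: [0.5122, -0.2597, 0.0929]
tool_rot: [0.997, 0.082, 0.0, 0.0]
ft_force: [-1.0, -0.1, -0.2]
grip_width: 0.0155
```

Call:
play_rows --motion '[{"fingers": -0.2,"roll": 0,"translation": [0,0,0]},{"fingers": -0.2,"roll": 0,"translation": [0,0,0]},{"fingers": -0.2,"roll": 0,"translation": [0,0,0]},{"fingers": -0.2,"roll": 0,"translation": [0,0,0]},{"fingers": -0.2,"roll": 0,"translation": [0,0,-1]},{"fingers": -0.2,"roll": 0,"translation": [0,0,-3]},{"fingers": -0.2,"roll": 0,"translation": [0,0,-6]},{"fingers": -0.2,"roll": 0,"translation": [0,0,-9]},{"fingers": -0.2,"roll": 0,"translation": [0,0,-11]},{"fingers": -0.2,"roll": 0,"translation": [0,0,-11]},{"fingers": -0.2,"roll": 0,"translation": [0,0,-11]},{"fingers": -0.2,"roll": 0,"translation": [0,0,-11]},{"fingers": -0.2,"roll": 0,"translation": [0,0,-11]}]'

```text
clock: 20.2
eef_pos: [0.5111, -0.2592, 0.201]
tool_rot: [0.997, 0.082, -0.001, -0.001]
ft_force: [-0.8, -0.2, 0.4]
grip_width: 0.051
```

Run:
```python
from workcell import bot
from h import *
go(bot,W([.085,0,.2]),yaw=9.42)
c=bot.camera("scene")
a=cv2.resize(c["pixels"][180:250,260:330],None,fx=8,fy=8,interpolation=cv2.INTER_CUBIC)[:,:,::-1]
cv2.imwrite("pics/s4.png",a)
h=cv2.cvtColor(c["pixels"][195:245,280:312],cv2.COLOR_RGB2HSV);m=(cv2.inRange(h,(0,120,80),(8,255,255))|cv2.inRange(h,(172,120,80),(180,255,255)));g=cv2.inRange(h,(45,120,60),(75,255,255))
for x in(m,g): y=np.argwhere(x);print(len(y),y.mean(0).round(2)+[195,280] if len(y) else "")
```

```text
t 20.2 at [ 0.5111 -0.2592  0.201 ] yaw 9.39 F [-0.83 -0.16  0.37] w 0.051
-> [0.461 0.047 0.2  ] cm [  0.06 -31.04   0.15] roll -0.03
8 [224.5 294. ]
28 [223.36 297.57]
```

View pics/s4.png

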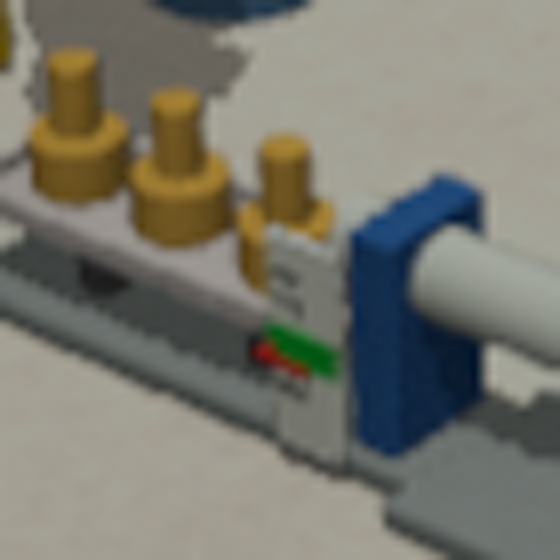

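All three weights stand upright in the row. By displacement (10.05 px) the sinking is about 30.6 mm. The pointer looks low here because of parallax, so I'll confirm with the wrist camera from the side.

Call:
play_rows --motion '[{"fingers": -0.2,"roll": 0,"translation": [2,-1,0]},{"fingers": -0.2,"roll": 0,"translation": [5,-2,0]},{"fingers": -0.2,"roll": 0,"translation": [8,-3,0]},{"fingers": -0.2,"roll": 0,"translation": [11,-4,0]},{"fingers": -0.2,"roll": 0,"translation": [14,-5,1]},{"fingers": -0.2,"roll": 0,"translation": [16,-6,3]},{"fingers": -0.2,"roll": 0,"translation": [17,-6,6]},{"fingers": -0.2,"roll": 0,"translation": [17,-6,9]},{"fingers": -0.2,"roll": 0,"translation": [17,-6,12]},{"fingers": -0.2,"roll": 0,"translation": [17,-6,13]},{"fingers": -0.2,"roll": 0,"translation": [17,-6,13]},{"fingers": -0.2,"roll": 0,"translation": [17,-6,13]},{"fingers": -0.2,"roll": 0,"translation": [17,-6,13]},{"fingers": -0.2,"roll": 0,"translation": [17,-6,13]}]'

```text
clock: 21.42
eef_pos: [0.6715, -0.1733, 0.0753]
tool_rot: [0.997, 0.082, 0.002, 0.001]
ft_force: [-0.6, -0.1, 0.3]
grip_width: 0.0516
```

Run:
```python
from workcell import bot
from h import *
go(bot,W([.085,0,.2]),W([.085,-.17,.2]),yaw=9.42)
c=bot.camera("wrist");np.savez("pics/w5.npz",**c)
T=c["world_to_cam"];K=c["intrinsics"]
def fish(p):
    x=T[:3,:3]@np.asarray(p)+T[:3,3];r=np.hypot(x[0],x[1]);return K[:2,2]+K[0,0]*np.arctan2(r,x[2])*x[:2]/r
g=fish(W([-.086,-.04,.055]));x,y=np.clip(g,[50,50],[590,430]).astype(int)
print("off",x-50,y-50,"plate line (y=-.0395) z .094,.08,.06,.046:",[fish(W([-.086,-.0395,z])).round(1).tolist() for z in(.094,.08,.06,.046)],"ptr y=-.0447 z=.06,.05,.046",[fish(W([-.086,-.0447,z])).round(1).tolist() for z in(.06,.05,.046)])
cv2.imwrite("pics/w5.png",cv2.resize(c["pixels"][y-50:y+50,x-50:x+50],(600,600),interpolation=cv2.INTER_CUBIC)[:,:,::-1])
```

```text
t 21.42 at [ 0.6715 -0.1733  0.0753] yaw 9.37 F [-0.58 -0.05  0.25] w 0.0516
-> [0.461 0.047 0.2  ] cm [-17.12 -25.16 -12.6 ] roll -0.05
-> [0.629 0.075 0.2  ] cm [ -0.12 -25.17 -12.52] roll -0.05
off 0 92 plate line (y=-.0395) z .094,.08,.06,.046: [[-18.3, 154.9], [3.9, 149.7], [31.7, 143.6], [48.9, 140.2]] ptr y=-.0447 z=.06,.05,.046 [[39.3, 142.4], [51.6, 140.0], [56.3, 139.1]]
```

View pics/w5.png

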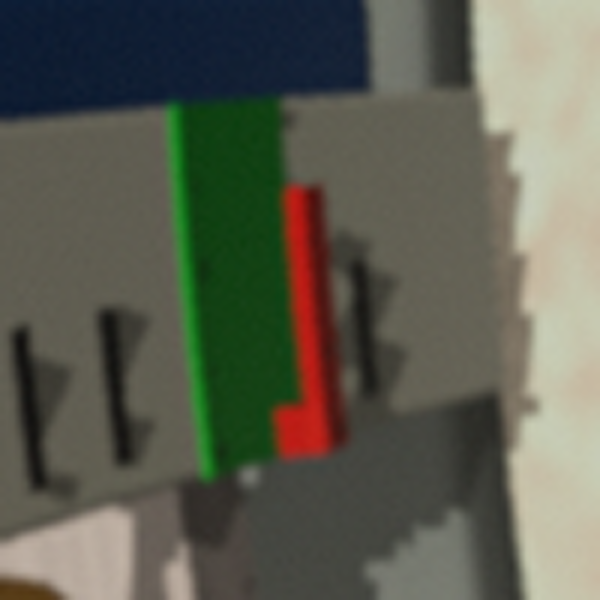

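Wrist crop: the green band spans px 31.3–48.3 at mid-row, matching predicted z 60–46 mm. The pointer centre at px 51.7, corrected for standing about 5 mm proud, gives z ≈ 50 mm. That is a sinking of about 30 mm, inside 20–34. Now the head.

Call:
play_rows --motion '[{"fingers": -0.7,"roll": 0,"translation": [0,-2,-2]},{"fingers": -0.7,"roll": 0,"translation": [0,-4,-5]},{"fingers": -0.7,"roll": 0,"translation": [-1,-6,-8]},{"fingers": -0.7,"roll": 0,"translation": [-3,-8,-11]},{"fingers": -0.7,"roll": 0,"translation": [-5,-10,-12.5]},{"fingers": -0.7,"roll": 0,"translation": [-7.5,-13,-12.5]},{"fingers": -0.7,"roll": 0,"translation": [-10,-16,-12.5]},{"fingers": -0.7,"roll": 0,"translation": [-12.5,-19,-12.5]},{"fingers": -0.7,"roll": 0,"translation": [-15,-22,-12.5]},{"fingers": -0.7,"roll": 0,"translation": [-16.6,-24.4,-12.5]},{"fingers": -0.7,"roll": 0,"translation": [-17.1,-25.1,-11.5]},{"fingers": -0.7,"roll": 0,"translation": [-17.1,-25.1,-9.5]},{"fingers": -0.7,"roll": 0,"translation": [-17.1,-25.1,-8]},{"fingers": -0.7,"roll": 0,"translation": [-17.1,-25.1,-7.5]},{"fingers": -0.7,"roll": 0,"translation": [-17.1,-25.1,-7.5]},{"fingers": -0.7,"roll": 0,"translation": [-17.1,-25.1,-7.5]},{"fingers": -0.7,"roll": 0,"translation": [-17.1,-25.1,-7.5]},{"fingers": -0.7,"roll": 0,"translation": [-17.1,-25.1,-7.5]}]'

```text
clock: 22.97
eef_pos: [0.4612, 0.047, 0.1485]
tool_rot: [0.997, 0.082, 0.001, -0.0]
ft_force: [-1.2, -0.1, 0.9]
grip_width: 0.0727
```

Run:
```python
from workcell import bot
from h import *
go(bot,W([.085,-.001,.07]),yaw=9.42)
c=bot.camera("wrist");np.savez("pics/w6.npz",**c)
T=c["world_to_cam"];K=c["intrinsics"]
def fish(p):
    x=T[:3,:3]@np.asarray(p)+T[:3,3];r=np.hypot(x[0],x[1]);return K[:2,2]+K[0,0]*np.arctan2(r,x[2])*x[:2]/r
im=c["pixels"].copy()
for p in([.063,-.019,.094],[.063,.019,.094],[.107,-.019,.094],[.107,.019,.094],[.085,-.024,.084],[.085,0,.09]): 
    u=fish(W(p));cv2.circle(im,tuple(int(v) for v in u.round()),2,(255,0,255),-1);print(p,u.round(1))
x,y=np.clip(fish(W([.085,0,.09])),[120,100],[520,380]).astype(int)
cv2.imwrite("pics/w6.png",cv2.resize(im[y-100:y+100,x-120:x+120],None,fx=3,fy=3,interpolation=cv2.INTER_CUBIC)[:,:,::-1]);print("off",x-120,y-100)
```

```text
t 22.97 at [0.4612 0.047  0.1485] yaw 9.36 F [-1.18 -0.12  0.92] w 0.0727
-> [0.462 0.047 0.07 ] cm [ 0.07 -0.02  7.85] roll -0.06
[0.063, -0.019, 0.094] [345.9 307.3]
[0.063, 0.019, 0.094] [278.9 307.6]
[0.107, -0.019, 0.094] [348.7 233.9]
[0.107, 0.019, 0.094] [275.9 234.1]
[0.085, -0.024, 0.084] [354.4 264.9]
[0.085, 0, 0.09] [312.3 269.5]
off 192 169
```

View pics/w6.png

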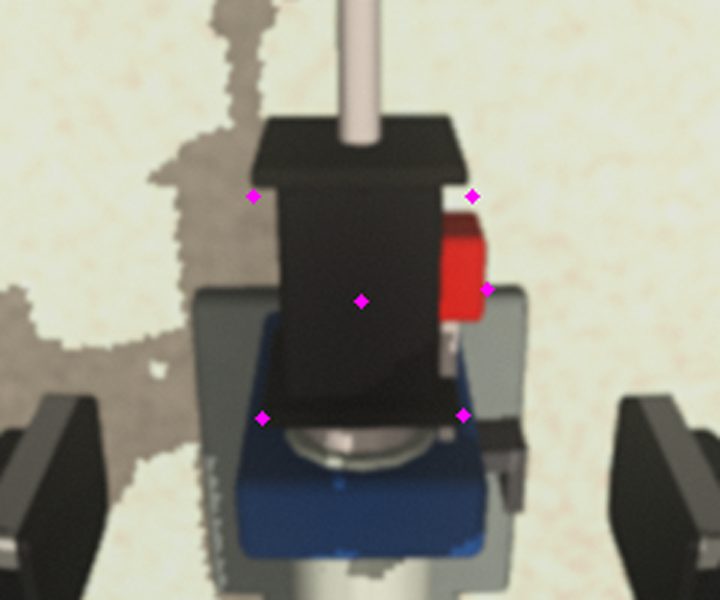

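The overlay agrees with the head to within about 1 mm sideways and 1–2 mm along x, and the jaws straddle it clear of the flanges. The button is at crop px (463,280). I'll descend and squeeze.

Call:
play_rows --motion '[{"fingers": -0.7,"roll": 0,"translation": [0,-0.1,1.5]},{"fingers": -0.7,"roll": 0,"translation": [0,-0.1,3]},{"fingers": -0.7,"roll": 0,"translation": [0,-0.1,4.5]},{"fingers": -0.7,"roll": 0,"translation": [0,-0.1,6]},{"fingers": -0.7,"roll": 0,"translation": [0,-0.1,7]},{"fingers": -0.7,"roll": 0,"translation": [0,-0.1,7.6]},{"fingers": -0.7,"roll": 0,"translation": [0,-0.1,7.6]},{"fingers": -0.7,"roll": 0,"translation": [0,-0.1,7.6]},{"fingers": -0.7,"roll": 0,"translation": [0,-0.1,7.6]},{"fingers": -0.7,"roll": 0,"translation": [0,-0.1,7.6]}]'

```text
clock: 23.85
eef_pos: [0.4609, 0.0481, 0.0722]
tool_rot: [0.997, 0.082, 0.001, -0.0]
ft_force: [0.3, -0.3, 0.7]
grip_width: 0.0726
```

Run:
```python
from workcell import bot
from h import *
go(bot,W([.086,-.001,.07]),yaw=9.42)
```

```text
t 23.85 at [0.4609 0.0481 0.0722] yaw 9.38 F [ 0.29 -0.35  0.74] w 0.0726
-> [0.462 0.048 0.07 ] cm [ 0.11 -0.    0.22] roll -0.04
```

Call:
play_rows --motion '[{"fingers": -0.7,"roll": 0,"translation": [0.1,0,0.2]},{"fingers": 1,"roll": 0,"translation": [0.1,0,0.2]},{"fingers": 1,"roll": 0,"translation": [0.1,0,0.2]},{"fingers": 1,"roll": 0,"translation": [0.1,0,0.2]},{"fingers": 1,"roll": 0,"translation": [0.1,0,0.2]},{"fingers": 1,"roll": 0,"translation": [0.1,0,0.2]},{"fingers": 1,"roll": 0,"translation": [0.1,0,0.2]},{"fingers": 1,"roll": 0,"translation": [0.1,0,0.2]},{"fingers": 1,"roll": 0,"translation": [0.1,0,0.2]},{"fingers": 1,"roll": 0,"translation": [0.1,0,0.2]}]'

```text
clock: 24.68
eef_pos: [0.4623, 0.0485, 0.0705]
tool_rot: [0.997, 0.082, 0.001, -0.0]
ft_force: [0.7, 0.0, 6.4]
grip_width: 0.03
```

Run:
```python
from workcell import bot
from h import *
go(bot,W([.086,-.001,.07]),W([.226,-.001,.07]),yaw=9.42)
```

```text
t 24.68 at [0.4623 0.0485 0.0705] yaw 9.41 F [0.72 0.   6.42] w 0.03
-> [0.462 0.048 0.07 ] cm [-0.04  0.01  0.05] roll -0.01
-> [0.439 0.186 0.07 ] cm [ -0.04 -13.99   0.05] roll -0.01
```

Grip width 30 mm (jaw readings run about 2 mm low) means the button is fully pressed. Now I'll pull along tool −y.

Call:
play_rows --motion '[{"fingers": 1,"roll": 0,"translation": [0,-0.4,0]},{"fingers": 1,"roll": 0,"translation": [0,-1,0]},{"fingers": 1,"roll": 0,"translation": [0,-2,0]},{"fingers": 1,"roll": 0,"translation": [0,-3,0]},{"fingers": 1,"roll": 0,"translation": [0,-4,0]},{"fingers": 1,"roll": 0,"translation": [0,-5,0]},{"fingers": 1,"roll": 0,"translation": [0,-6,0]},{"fingers": 1,"roll": 0,"translation": [0,-6.6,0]},{"fingers": 1,"roll": 0,"translation": [0,-7.2,0]},{"fingers": 1,"roll": 0,"translation": [0,-8,0]},{"fingers": 1,"roll": 0,"translation": [0,-9,0]},{"fingers": 1,"roll": 0,"translation": [0,-10,0]},{"fingers": 1,"roll": 0,"translation": [0,-11,0]},{"fingers": 1,"roll": 0,"translation": [0,-12,0]},{"fingers": 1,"roll": 0,"translation": [0,-13,0]},{"fingers": 1,"roll": 0,"translation": [0,-13.4,0]},{"fingers": 1,"roll": 0,"translation": [0,-13.4,0]},{"fingers": 1,"roll": 0,"translation": [0,-13.4,0]}]'

```text
clock: 26.18
eef_pos: [0.4403, 0.1779, 0.0699]
tool_rot: [0.997, 0.082, 0.001, 0.003]
ft_force: [2.1, -9.5, 4.5]
grip_width: 0.0307
```

Run:
```python
from workcell import bot
from h import *
go(bot,W([.226,-.001,.07]),yaw=9.42)
```

```text
t 26.18 at [0.4403 0.1779 0.0699] yaw 9.35 F [ 2.1  -9.47  4.54] w 0.0307
-> [0.439 0.186 0.07 ] cm [ 0.02 -0.86 -0.02] roll -0.07
```

Call:
play_rows --motion '[{"fingers": 1,"roll": 0,"translation": [0,-0.3,0]},{"fingers": 1,"roll": 0,"translation": [0,-0.5,0]},{"fingers": 1,"roll": 0,"translation": [0,-0.7,0]},{"fingers": 1,"roll": 0,"translation": [0,-0.9,0]},{"fingers": 1,"roll": 0,"translation": [0,-1.0,0]},{"fingers": 1,"roll": 0,"translation": [0,-1.0,0]},{"fingers": 1,"roll": 0,"translation": [0,-1.0,0]},{"fingers": 1,"roll": 0,"translation": [0,-1.0,0]}]'

```text
clock: 26.85
eef_pos: [0.4388, 0.1866, 0.0697]
tool_rot: [0.997, 0.081, 0.001, 0.004]
ft_force: [3.1, -11.6, 3.6]
grip_width: 0.0299
```

Call:
play_rows --motion '[{"fingers": 1,"roll": 0,"translation": [0,-0.2,0]},{"fingers": 1,"roll": 0,"translation": [0,-0.3,0]},{"fingers": 1,"roll": 0,"translation": [0,-0.3,0]},{"fingers": 1,"roll": 0,"translation": [0,-0.3,0]},{"fingers": 1,"roll": 0,"translation": [0,-0.3,0]}]'

```text
clock: 27.27
eef_pos: [0.4387, 0.1867, 0.0696]
tool_rot: [0.997, 0.08, 0.002, 0.007]
ft_force: [4.9, -20.0, 4.6]
grip_width: 0.0305
```

Further pull raised the force from 12 to 20 N with no movement, and travel is about 140 mm, so it's at the second stop. I'll hold briefly and do a final check.

Call:
play_rows --motion '[{"fingers": 1,"roll": 0,"translation": [0,0,0]},{"fingers": 1,"roll": 0,"translation": [0,0,0]},{"fingers": 1,"roll": 0,"translation": [0,0,0]},{"fingers": 1,"roll": 0,"translation": [0,0,0]},{"fingers": 1,"roll": 0,"translation": [0,0,0]},{"fingers": 1,"roll": 0,"translation": [0,0,0]},{"fingers": 1,"roll": 0,"translation": [0,0,0]},{"fingers": 1,"roll": 0,"translation": [0,0,0]},{"fingers": 1,"roll": 0,"translation": [0,0,0]},{"fingers": 1,"roll": 0,"translation": [0,0,0]}]'

```text
clock: 28.1
eef_pos: [0.4387, 0.1867, 0.0696]
tool_rot: [0.997, 0.08, 0.002, 0.007]
ft_force: [5.2, -20.2, 4.8]
grip_width: 0.0305
```

Run:
```python
from workcell import bot
from h import *
go(bot)
c=bot.camera("scene");print("head if at stop",proj(c,W([.225,0,.075])).round(1),"mirror",proj(c,W([.317,0,.075])).round(1))
cv2.imwrite("pics/end.png",cv2.resize(c["pixels"][150:340,200:460],None,fx=3,fy=3,interpolation=cv2.INTER_CUBIC)[:,:,::-1])
```

```text
t 28.1 at [0.4387 0.1867 0.0696] yaw 9.18 F [  5.25 -20.2    4.78] w 0.0305
head if at stop [410.7 253.2] mirror [448.  268.6]
```

View pics/end.png

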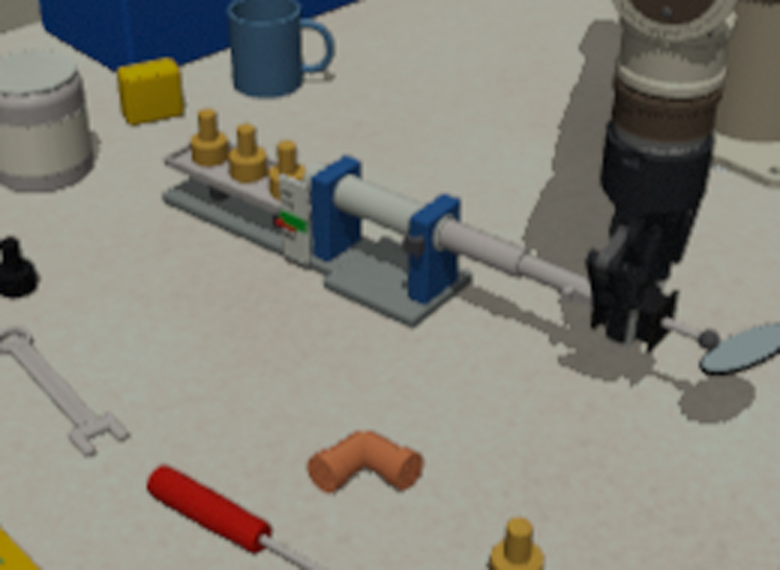

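The final scene shows both sections drawn out and the head held at crop px (635,310), where the second stop is predicted. Three weights are on the pan and the bystanders are undisturbed. Handing in.

```bash
python3 -c "
from workcell import bot
print(bot.job_done())"
```

```text
the job is handed in; nothing more can be done
None
```

The job is handed in: three brass weights are in the ballast pan, and the head is drawn out and held at the second stop. It took about 28 s of the 72 s allowed; the hand-in itself reports no verdict.

- **Pan:** Two weights only brought the pointer to about 20.3–20.6 mm, too close to the band's 20 mm edge, so I added a third. The sinking is now about 30–31 mm, inside the 20–34 mm band. In the scene view the pointer looks near or below the green band's lower edge, because it stands about 5 mm proud of the plate. The parallax-corrected wrist view gives 30 mm and the scene-view displacement gives 30.6 mm.
- **Mirror:** The button is fully pressed, with the jaws reading 30 mm (they read about 2 mm low, so roughly 32 mm). The head travelled about 140 mm. The last few millimetres of pull raised the force from 12 to 20 N with no movement, and it then held steady for 0.8 s.
- **Worktop:** In the last picture the bystanders in view, the fourth brass weight and the black lookalike looked undisturbed. The sealant bottle and the screwdriver's tip were outside that crop and not rechecked.

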